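# Put the lids on the prep pans

## Robot

A 6-joint arm with a two-finger parallel gripper is mounted at the origin on the work surface. World frame = base frame: x ahead of the robot, y to its left, z up, the work surface at z = 0. Lengths are in mm, angles in rad, forces in N, time in s.
With the tool pointing down it reaches from about 325 to 850 mm from the base axis. Payload 15.5 kg.
Tool frame: the origin (TCP) lies midway between the tips of the shut fingers; the grasp point (between the pads) lies 19 mm behind it (robot.pinch_z is the distance from the TCP to the grasp point, in mm); z points along the fingers, y is the direction in which the jaws open and shut (so a half turn about z gives the same grasp; the last joint's range is limited). The gripper opens to 91 mm and grips with 3 to 60 N. Pads are 32 mm wide; open, the fingers measure 118 mm over their backs; the gripper's body (76 mm by 178 mm) begins 60 mm behind the grasp point.
Start: joints at [1.163, 0.494, 1.345, -0, 1.302, -0.096], TCP at [191.728, 594.867, 213.915] pointing down, gripper open.
Joint ranges: [-2.91, 2.91], [-0.82, 2.16], [0.22, 2.67], [-1.22, 4.37], [0.12, 2.79], [-3.08, 3.08]. Speed limits (rad/s): [1.89, 1.89, 2.57, 3.01, 3.01, 3.01].

## Interface

Orientations are given as [roll, pitch, yaw] about the fixed x, y, z axes, in that order (R = Rz(yaw) Ry(pitch) Rx(roll)).
In Python, from bench import robot gives the robot as it stands. The module is installed in compiled form; this text tells all that it offers. Calls block until the motion is done:
- robot.goto(position, orientation): joint-space move of the TCP to a pose.
- robot.move_linear(position, max_speed=150, orientation=None): straight line of the TCP; orientation=None keeps the orientation; max_speed is the mean speed in mm/s.
- robot.movej(angles): joint-space move.
- robot.let_go() and robot.clamp(squeeze=None): open the fingers fully, or close them until they stop; squeeze is the grip in N (None keeps the last).
- robot.sleep(seconds).
- robot.inverse_kinematics(position, orientation): joint angles nearest the present ones, or None.
- robot.read_camera(name): name is "scene" or "top" or "wrist"; returns (picture, depth): 480x640x3 uint8, red, green, blue; 480x640 float32, mm along the optical axis (not along the pixel's ray), 0 where there is no reading.
- robot.camera_model(name): a dict with "fx", "fy", "cx", "cy" (pixels), "pose" (4x4, takes a point from camera to world coordinates). Camera axes: x right, y down, z forward; pixel columns grow to the right and rows downward; lengths in mm; the calibration is good to about 2 mm. A picture is of the moment at which its call begins: read the wrist's pose just before it. camera_model takes no time and is no camera call; for the wrist camera it gives the pose at the moment of the call.
A pose or a line that the arm cannot do raises robot.IKError and nothing moves.
- robot.finish_job(): hands the job in, once; it reports no verdict.
Readings, each from a call of its own:
- robot.get_time_s(): time.
- robot.get_joint_pos(): joint angles.
- robot.get_qd(): joint speeds.
- robot.get_tau(): joint torques, N m.
- robot.get_ee_pos(): TCP position.
- robot.get_tcp_rot(): TCP orientation.
- robot.get_force(): force on the tool from outside, world axes, zero at the start.
- robot.get_ft_torque(): the same for the moment, N m.
- robot.get_finger_gap(): finger opening in mm.
Only numpy, scipy, OpenCV 4.12 (cv2) and the standard library are available. Lean on these libraries where they do the work, as an engineer would, in place of code of your own. Each camera call takes 0.05 s, during which the arm holds its last target.

## Task

Four lids lie on the kitchen counter among four open pans: large round, small round, square and oblong. Pick up each lid by its handle and put it on the pan of its own shape and size, so that every lid sits flat on the rim with its step inside the pan, turned to match the pan where it is square or oblong. Do not knock or shift the bell or the toothpick cup.

Things in the scene. Friction and masses are not known exactly. Their poses are not given: they have to be found in the camera images.
- lid_large_round_handle (a point): Loose large round metal lid, 140 mm across, 4 mm thick, under 0.3 kg, right way up. Under it a step 104 mm across, 6 mm deep, fits inside the pan. On top, central, a black bar handle 46 mm long (x), 16 thick (y), 28 tall. Point: the bar's middle, 34 mm above the step's underside, 24 above the lid plate, 14 below the bar's top; 28 mm above the pan's rim when seated. z up.
- lid_small_round_handle (a point): Loose small round metal lid, 100 mm across, 4 mm thick, under 0.3 kg, right way up. Under it a step 64 mm across, 6 mm deep, fits inside the pan. On top, central, a black bar handle 46 mm long (x), 16 thick (y), 28 tall. Point: the bar's middle, 34 mm above the step's underside, 24 above the lid plate, 14 below the bar's top; 28 mm above the pan's rim when seated. z up.
- lid_square_handle (a point): Loose square metal lid, 108 x 108 mm, 4 mm thick, under 0.3 kg, right way up. Under it a step 72 x 72 mm, 6 mm deep, fits inside the pan. On top, central, a black bar handle 46 mm long (x), 16 thick (y), 28 tall. Point: the bar's middle, 34 mm above the step's underside, 24 above the lid plate, 14 below the bar's top; 28 mm above the pan's rim when seated. z up.
- lid_oblong_handle (a point): Loose oblong metal lid, 144 mm (x) by 92 mm (y), 4 mm thick, under 0.3 kg, right way up. Under it a step 108 x 56 mm, 6 mm deep, fits inside the pan. On top, central, a black bar handle 46 mm long (x), 16 thick (y), 28 tall. Point: the bar's middle, 34 mm above the step's underside, 24 above the lid plate, 14 below the bar's top; 28 mm above the pan's rim when seated. z up.
- pan_large_round_rim (a point): Open large round steel pan, 128 mm outside, 120 mm inside, 50 mm tall, walls 4 mm, empty, firmly in place on the counter. The point is the centre of its mouth at rim height (50 mm above the counter); z up. The matching lid's step has 8 mm of play all round inside it.
- pan_small_round_rim (a point): Open small round steel pan, 88 mm outside, 80 mm inside, 50 mm tall, walls 4 mm, empty, firmly in place on the counter. The point is the centre of its mouth at rim height (50 mm above the counter); z up. The matching lid's step has 8 mm of play all round inside it.
- pan_square_rim (a point): Open square steel pan, 96 mm outside, 88 mm inside, sides along x and y, 50 mm tall, walls 4 mm, empty, firmly in place on the counter. The point is the centre of its mouth at rim height (50 mm above the counter); z up. The matching lid's step has 8 mm of play all round inside it.
- pan_oblong_rim (a point): Open oblong steel pan, 132 x 80 mm outside, 124 x 72 mm inside, long side along x, 50 mm tall, walls 4 mm, empty, firmly in place on the counter. The point is the centre of its mouth at rim height (50 mm above the counter); z up. The matching lid's step has 8 mm of play all round inside it.
- bell_centre (a point): Bystander: a domed steel counter bell on a black base, 80 mm across, 53 mm tall, standing loose on the counter; the point is half-way up on its axis.
- pick_cup_centre (a point): Bystander: a white ceramic cup of toothpicks, 56 mm across, cup 55 mm tall (78 mm with the picks), standing loose on the counter; the point is half-way up the cup on its axis.
Things that resemble listed ones, but are neither listed nor needed, are in the scene too. What is shaped like the part that bears pan_large_round_rim but green or purple is not meant.

How it is judged:
By the outcome, as a careful person would: the job done as asked, in the order asked, and still so for the second after the job is handed in, with the robot touching nothing.
It also fails if it takes over 136 s, if anything falls off the work surface, if the arm or the gripper's body presses on something with over 40 N, if the wrist force passes 120 N, or if a joint passes its speed limit or range.

## Working session

There is one attempt and no reset: what is moved stays moved. The work goes in short steps, each a Python script; the robot and the scene stay as the last script left them, time stands still between calls to the robot, and variables do not carry over. Pictures are saved under pics/ and viewed, and the job is handed in when it is done.

```bash
mkdir -p pics
python3 - <<'E'
from bench import robot
import cv2,numpy as np
for n in ["scene","top","wrist"]:
    m=robot.camera_model(n); p,d=robot.read_camera(n)
    np.savez(f"pics/{n}0.npz",p=p,d=d,pose=m["pose"],k=[m[k] for k in("fx","fy","cx","cy")])
    cv2.imwrite(f"pics/{n}0.png",p[:,:,::-1]); print(n,np.round(m["pose"],3).tolist(),m["fx"],m["cx"],m["cy"])
print(robot.get_time_s(),robot.get_tcp_rot(),robot.pinch_z)
E
```

```text
scene [[0.807, 0.437, -0.397, 982.811], [0.59, -0.578, 0.563, -571.006], [0.016, -0.689, -0.724, 763.216], [0.0, 0.0, 0.0, 1.0]] 435.2049179309686 315.0436064086865 237.0427247313495
top [[0.021, -0.981, 0.194, 283.565], [-1.0, -0.02, 0.004, -48.132], [-0.0, -0.194, -0.981, 1611.782], [0.0, 0.0, 0.0, 1.0]] 585.9231111902749 315.29980547611314 244.6228994116026
wrist [[0.307, 0.915, 0.261, 117.38], [0.952, -0.295, -0.086, 618.094], [-0.002, 0.275, -0.961, 383.81], [0.0, 0.0, 0.0, 1.0]] 335.49711259595557 320.18435112018625 237.5401807143257
0.15 [-3.14067038e+00 -9.58835732e-05  2.82980239e+00] 18.8
```

View pics/top0.png

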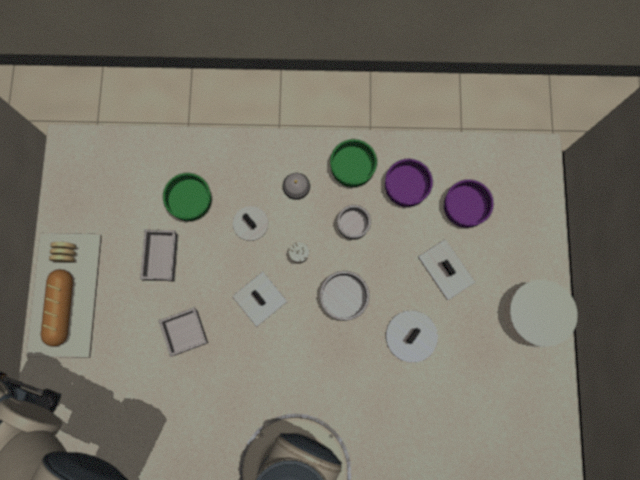

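View pics/scene0.png

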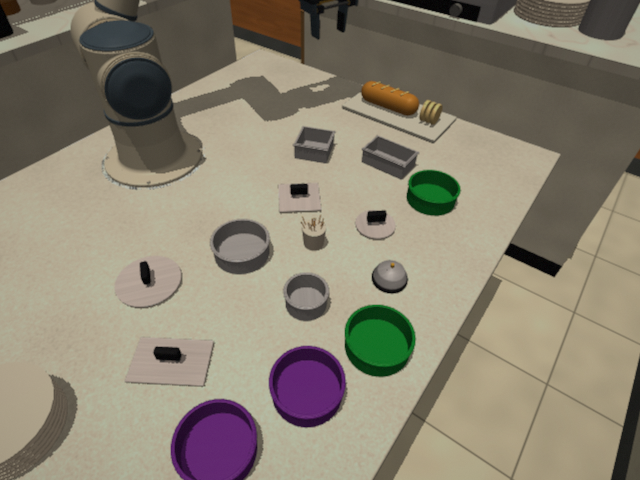

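Top view: the lids are small round (249,222), square (260,299), oblong (446,269) and large round (411,336). The pans are oblong (160,256), square (185,332), large (343,296) and small (352,222). The bell is at (296,186) and the cup at (297,253). The candidates for the large pan are steel (343,296), green (187,197) and (353,163), and purple (408,183) and (468,204). Only the steel one fits the description. Next I'll measure with the depth images.

```bash
cat > h.py <<'E'
import numpy as np,cv2
def cloud(f):
    z=np.load(f); p,d,T=z['p'],z['d'].astype(float),z['pose']; fx,fy,cx,cy=z['k']
    v,u=np.mgrid[:480,:640]
    P=np.stack([(u-cx)/fx*d,(v-cy)/fy*d,d],-1)@T[:3,:3].T+T[:3,3]
    P[d<=0]=np.nan
    return p,P
def circ(xy):
    A=np.c_[2*xy,np.ones(len(xy))]; s=np.linalg.lstsq(A,(xy**2).sum(1),rcond=None)[0]
    return s[:2],np.sqrt(s[2]+s[0]**2+s[1]**2)
E
python3 - <<'E'
from h import *
for cam in["top","scene"]:
    p,P=cloud(f"pics/{cam}0.npz")
    x=P[...,2]; print(cam,"counter z", np.nanmedian(x[(abs(x)<15)&(P[...,0]>300)&(P[...,0]<800)]))
p,P=cloud("pics/top0.npz")
S={"lid_small":(249,222),"lid_sq":(260,299),"lid_obl":(446,269),"lid_large":(411,336),"pan_obl":(160,256),"pan_sq":(185,332),"pan_large":(343,296),"pan_small":(352,222),"bell":(296,186),"cup":(297,253)}
ref={n:P[v,u] for n,(u,v) in S.items()}
for n,r in ref.items(): print(n,np.round(r,1))
for cam in["top","scene"]:
  p,P=cloud(f"pics/{cam}0.npz"); print(cam)
  for n,r in ref.items():
    near=np.hypot(P[...,0]-r[0],P[...,1]-r[1])<85
    z=P[...,2]
    if "lid" in n:
        g=p.astype(int).max(-1)
        near=np.hypot(P[...,0]-r[0],P[...,1]-r[1])<(75 if n!="lid_small" else 60)
        H=P[near&(z>38)&(z<60)]; h=H[:,:2]
        rect=cv2.minAreaRect(h.astype(np.float32)); 
        L=P[near&(z>6)&(z<16)][:,:2]; rl=cv2.minAreaRect(L.astype(np.float32))
        print(n,len(h),"handle",np.round(rect[0],1),np.round(rect[1],1),round(rect[2],1),"z",np.median(H[:,2]).round(1),"plate",len(L),np.round(rl[0],1),np.round(rl[1],1),round(rl[2],1),np.median(P[near&(z>6)&(z<16)][:,2]).round(1))
    elif "pan" in n:
        H=P[near&(z>43)&(z<60)]; h=H[:,:2]; rl=cv2.minAreaRect(h.astype(np.float32))
        print(n,len(h),np.round(rl[0],1),np.round(rl[1],1),round(rl[2],1),np.median(H[:,2]).round(1),"circ",*np.round(circ(h)[0],1),circ(h)[1].round(1))
    else:
        H=P[(np.hypot(P[...,0]-r[0],P[...,1]-r[1])<50)&(z>12)&(z<90)]; rl=cv2.minAreaRect(H[:,:2].astype(np.float32)); print(n,np.round(rl[0],1),np.round(rl[1],1),H[:,2].max())
E
```

```text
top counter z 0.0029786934751427907
scene counter z -0.9652846995963955
lid_small [652.9 141.8  47.7]
lid_sq [441.8 102.9  52.6]
lid_obl [ 535.5 -397.9   36.5]
lid_large [ 352.7 -298.5   50.9]
pan_obl [561.4 391.8   0.7]
pan_sq [352.6 306.9   8.1]
pan_large [ 459.6 -120.2    4.5]
pan_small [ 6.701e+02 -1.434e+02  6.000e-01]
bell [759.   15.8  45. ]
cup [567.9   7.6  54.7]
top
lid_small 92 handle [659.9 142.7] [45.4 16. ] 44.9 z 46.4 plate 644 [653.1 137.5] [111.1 105.7] 71.5 10.0
lid_sq 98 handle [447.1 108.1] [46.  15.8] 40.5 z 46.2 plate 1133 [444.7  95.8] [142.6 128.5] 35.3 9.8
lid_obl 104 handle [ 539.9 -403.6] [45.7 17.8] 30.5 z 45.1 plate 1162 [ 535.5 -396.8] [144.6 137.5] 28.2 9.7
lid_large 104 handle [ 354.9 -306.5] [16.3 45.5] 55.3 z 46.3 plate 1520 [ 353.6 -300.8] [138.6 143.3] 15.6 9.6
pan_obl 370 [558.1 385. ] [ 86.  138.5] 89.5 48.8 circ 558.5 384.8 59.7
pan_sq 352 [353.3 305.1] [102.1 102.5] 21.5 48.4 circ 353.2 305.2 54.6
pan_large 365 [ 458.3 -122.4] [129.6 131.5] 1.3 48.0 circ 458.0 -122.1 63.0
pan_small 238 [ 661.9 -144.7] [91.  90.8] 0.3 48.7 circ 662.4 -145.4 43.1
[... 220 characters left out ...]
ndle [450.  109.7] [43.8 17.4] 38.9 z 44.8 plate 870 [448.5 109.9] [107.3 111.8] 40.4 8.4
lid_obl 237 handle [ 541.2 -405.1] [45.7 16.6] 33.6 z 45.6 plate 2864 [ 541.2 -405. ] [144.   93.5] 33.9 8.5
lid_large 149 handle [ 357.2 -307.4] [16.3 46. ] 54.7 z 45.5 plate 2276 [ 355.3 -305.6] [138.5 136.3] 48.3 8.5
pan_obl 327 [559.5 385.2] [ 88.  139.2] 89.6 47.2 circ 561.5 384.8 58.5
pan_sq 263 [354.3 306.2] [102.5 105.8] 21.9 46.9 circ 355.4 305.5 54.3
pan_large 507 [ 458.1 -121.9] [131.4 134.2] 78.4 47.4 circ 459.7 -122.3 62.7
pan_small 445 [ 663.8 -146. ] [91.8 92. ] 63.8 47.4 circ 664.1 -146.0 43.0
bell [773.2  13. ] [64.6 69.7] 54.35610688171721
cup [574.3   2.9] [54.1 55.8] 78.2474834569748
```

Run:
```python
import cv2
i=cv2.imread("pics/top0.png")[130:370,130:500]; cv2.imwrite("pics/topcrop.png",cv2.resize(i,(800,519),interpolation=cv2.INTER_CUBIC))
```

```text
(no output)
```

View pics/topcrop.png

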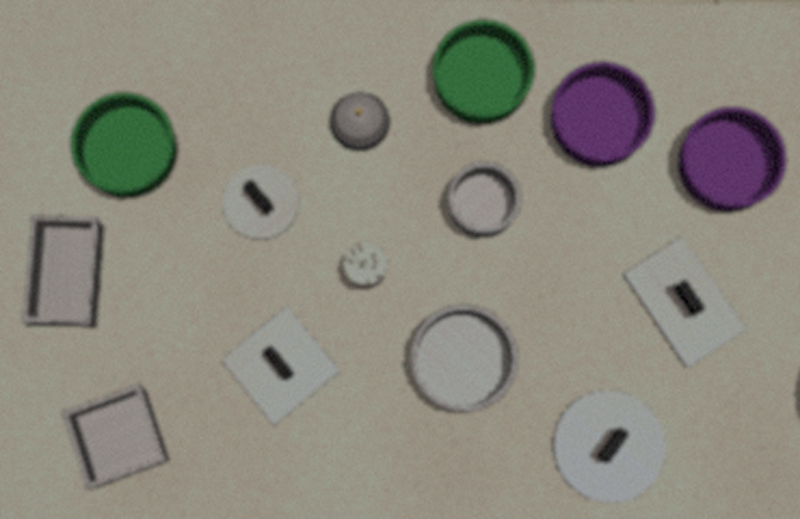

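View pics/wrist0.png

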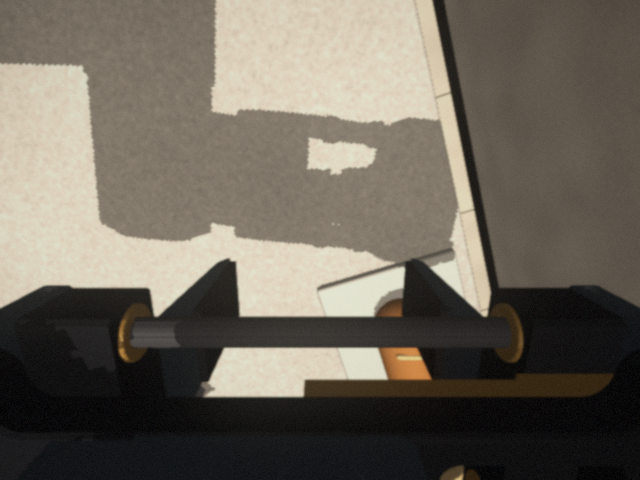

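The crop confirms it: the steel pan at top pixel (343,296) is the grey, uncoloured large pan. The top and scene cameras agree to within about 3 mm, and the sizes and heights match the description. I'll start with the large round lid.

```bash
cat > act.py <<'E'
from bench import robot
import numpy as np,cv2,math
LID={"large":((356,-307),145),"small":((660.5,141.8),44),"square":((448.7,109.2),40),"oblong":((540.8,-404.7),33.7)}
PAN={"large":((458.2,-122.2),None,1),"small":((662.9,-145.4),None,1),"square":((353.8,305.6),21.7,90),"oblong":((558.8,385.1),-0.5,180)}
PZ=robot.pinch_z
def ok(xy,z,yawd):
    return robot.inverse_kinematics([*xy,z],[math.pi,0,math.radians(yawd)])
def best(xy,cands,z=150):
    b=[]
    for y in cands:
        q=ok(xy,z,y)
        if q is not None: b.append((abs(q[5]),y))
    return min(b)[1] if b else None
def norm(a): return (a+180)%360-180
def pick(n):
    xy,a=LID[n]; y=best(xy,[norm(a),norm(a+180)])
    o=[math.pi,0,math.radians(y)]
    robot.goto([*xy,120],o)
    robot.move_linear([*xy,35-PZ],130)
    robot.clamp(40); print("gap",robot.get_finger_gap(),robot.get_ee_pos().round(1) if hasattr(robot.get_ee_pos(),'round') else robot.get_ee_pos())
    robot.move_linear([*xy,160],130)
    print("lift gap",robot.get_finger_gap(),"F",np.round(robot.get_force(),1),"yaw",y,"t",robot.get_time_s()); return y
def place(n,yg,lidang=None,off=(0,0)):
    xy,pa,st=PAN[n]; xy=(xy[0]+off[0],xy[1]+off[1])
    if pa is None: c=[norm(yg+k) for k in range(0,360,15)]
    else:
        c=[norm(pa+yg-(LID[n][1] if lidang is None else lidang)+k*st) for k in range(360//st)]
    y=best(xy,c); o=[math.pi,0,math.radians(y)]
    robot.goto([*xy,160],o)
    z=35-PZ+44
    robot.move_linear([*xy,z+4],100)
    F0=np.array(robot.get_force())
    for dz in (2.5,1.5,.7,0,-.7,-1.4):
        robot.move_linear([*xy,z+dz],20); f=np.array(robot.get_force())-F0
        print(dz,np.round(f,1))
        if f[2]>3: break
    robot.let_go()
    robot.move_linear([*xy,150],130)
    print("placed",n,"yaw",y,robot.get_time_s())
def snap(t):
    for n in ["scene","top"]:
        m=robot.camera_model(n); p,d=robot.read_camera(n)
        np.savez(f"pics/{n}{t}.npz",p=p,d=d,pose=m["pose"],k=[m[k] for k in("fx","fy","cx","cy")])
        cv2.imwrite(f"pics/{n}{t}.png",p[:,:,::-1])
E
python3 - <<'E'
from act import *
for n in LID:
    xy,a=LID[n]; print(n,best(xy,[norm(a),norm(a+180)],16))
    print(PAN[n][0], [ok(PAN[n][0],60,y) is not None for y in (0,90,180)])
y=pick("large"); snap(1)
E
```

```text
large -35
(458.2, -122.2) [True, True, True]
small 44
(662.9, -145.4) [True, True, True]
square 40
(353.8, 305.6) [True, True, True]
oblong 33.69999999999999
(558.8, 385.1) [True, True, True]
gap 15.791629031393816 [ 356.  -307.    16.2]
lift gap 15.800679328474944 F [-0.3  0.4 -3.1] yaw -35 t 6.7167
```

View pics/scene1.png

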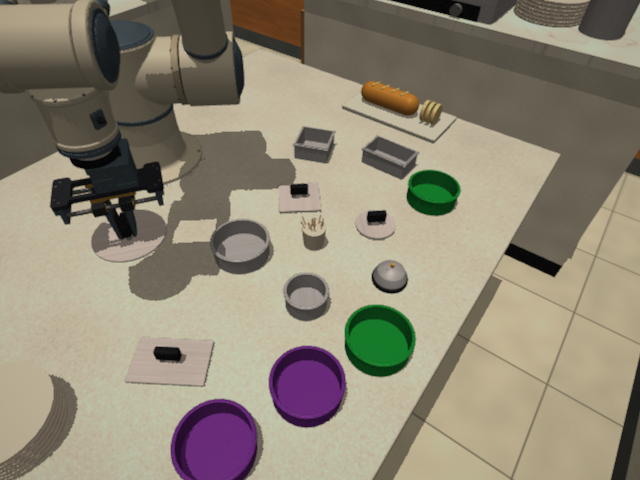

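The scene view shows the lid lifted level at (130,235), with the gap at 15.8 mm (the bar is 16 mm). Nothing else has moved. Placing it now.

Run:
```python
from act import *
place("large",-35); 
y=pick("small"); snap(2)
```

```text
2.5 [ 1.7 -0.9 -0.2]
1.5 [ 1.4 -1.2  0.7]
0.7 [ 0.4 -0.5  0.4]
0 [ 0.3 -0.7  1.7]
-0.7 [-3.7  1.3 20.9]
placed large yaw 70 12.525
gap 15.928731584583748 [660.4 141.8  16.2]
lift gap 15.801368050283118 F [-0.1  0.7 -2. ] yaw 44 t 17.1333
```

View pics/scene2.png

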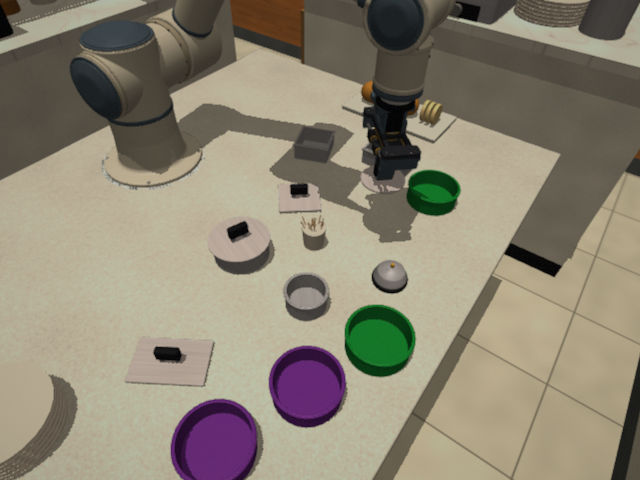

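The large lid sits on the steel pan at (239,240), and contact came at the expected height. The small lid is held. Next I'll place it and pick up the square lid.

Run:
```python
from act import *
place("small",44)
y=pick("square"); snap(3)
```

```text
2.5 [-0.5  0.9 -0.3]
1.5 [-1.4  1.6  0.8]
0.7 [-1.   0.5  0.1]
0 [-0.3  0.2 -0.2]
-0.7 [-3.5  1.8 10. ]
placed small yaw 74 22.75
gap 15.681126755929476 [448.7 109.2  16.2]
lift gap 15.747243925669334 F [-0.   0.1 -1.9] yaw 40 t 27.3583
```

View pics/scene3.png

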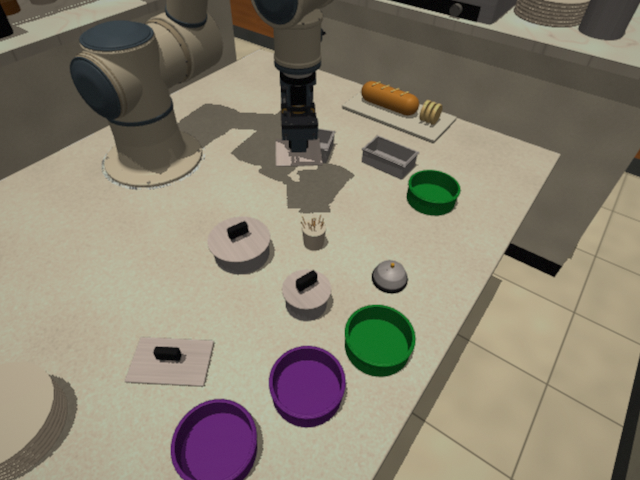

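The small lid is seated at (307,293), and the square lid is held level. Continuing with square, then oblong.

Run:
```python
from act import *
place("square",40)
y=pick("oblong"); snap(4)
```

```text
2.5 [-1.1  0.4  0.4]
1.5 [ 0.5  0.3 -0.1]
0.7 [-0.8  1.1  1. ]
0 [-0.6  1.5  1.1]
-0.7 [-3.8 -1.1 21.8]
placed square yaw 111.69999999999999 32.7417
gap 15.610469160861136 [ 540.8 -404.7   16.2]
lift gap 15.613681579933223 F [-0.3  0.7 -3.1] yaw 33.69999999999999 t 38.6833
```

View pics/scene4.png

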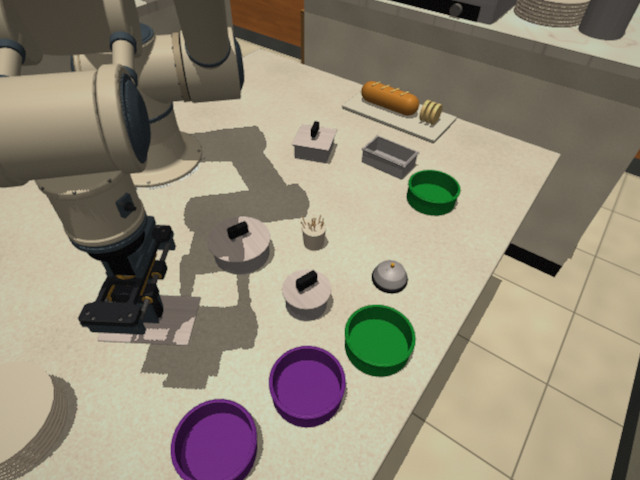

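The square lid is aligned on its pan at (315,142), and the oblong lid is held. Placing it, then checking everything.

Run:
```python
from act import *
place("oblong",33.7)
robot.goto([450,430,330],[math.pi,0,math.radians(90)]) if robot.inverse_kinematics([450,430,330],[math.pi,0,math.pi/2]) is not None else None
robot.movej([2.3,0.2,1.345,0,1.302,-0.096]); snap(5); print(robot.get_time_s())
from h import *
for cam in["top","scene"]:
  p,P=cloud(f"pics/{cam}5.npz"); z=P[...,2]; print(cam)
  for n,(c,a,_) in PAN.items():
    R={"large":72,"small":52,"square":80,"oblong":90}[n]
    near=np.hypot(P[...,0]-c[0],P[...,1]-c[1])<R
    H=P[near&(z>80)&(z<105)]; h=cv2.minAreaRect(H[:,:2].astype(np.float32))
    L=P[near&(z>48)&(z<64)]; l=cv2.minAreaRect(L[:,:2].astype(np.float32))
    pl=np.linalg.lstsq(np.c_[L[:,:2]-c,np.ones(len(L))],L[:,2],rcond=None)[0]
    print(n,"pan",c,a,"handle",np.round(h[0],1),np.round(h[2],1),"plate",np.round(l[0],1),np.round(l[1],1),round(l[2],1),"z",pl[2].round(1),"tilt mm/100",(pl[:2]*100).round(1))
  for n,r in(("bell",(771,15)),("cup",(573,3.5))):
    H=P[(np.hypot(P[...,0]-r[0],P[...,1]-r[1])<50)&(z>12)&(z<90)]; l=cv2.minAreaRect(H[:,:2].astype(np.float32)); print(n,np.round(l[0],1))
i=cv2.imread("pics/scene5.png")[90:340,180:480]; cv2.imwrite("pics/fin.png",cv2.resize(i,(720,600),interpolation=cv2.INTER_CUBIC))
```

```text
2.5 [ 0.9 -0.7 -0.6]
1.5 [ 0.5 -0.8 -0.4]
0.7 [ 0.3 -0.5 -0.3]
0 [ 0.4 -0.5  0.3]
-0.7 [-3.2 -1.8  8.7]
placed oblong yaw 179.5 45.975
50.7917
top
large pan (458.2, -122.2) None handle [ 458. -124.] 70.8 plate [ 459.1 -124.8] [137.2 136.6] 1.7 z 53.5 tilt mm/100 [-0.2 -0.1]
small pan (662.9, -145.4) None handle [ 664.  -145.2] 73.5 plate [ 663.1 -144.5] [97.2 96.1] 0.1 z 53.8 tilt mm/100 [-0.3  0.2]
square pan (353.8, 305.6) 21.7 handle [354.4 302.9] 19.3 plate [354.6 303.7] [108.5 109. ] 22.0 z 53.6 tilt mm/100 [-0.3 -0. ]
oblong pan (558.8, 385.1) -0.5 handle [559.8 384.1] 1.6 plate [560.2 383.9] [ 93.7 145.4] 89.6 z 53.9 tilt mm/100 [-0.2 -0.1]
bell [768.4  17.5]
cup [572.3   3.6]
scene
large pan (458.2, -122.2) None handle [ 459.7 -124.7] 70.7 plate [ 458.7 -122.7] [138.2 139.7] 46.2 z 52.4 tilt mm/100 [0. 0.]
small pan (662.9, -145.4) None handle [ 664.5 -145.7] 72.8 plate [ 664.  -144.6] [98.5 98.9] 19.0 z 52.5 tilt mm/100 [-0.1  0.3]
square pan (353.8, 305.6) 21.7 handle [357.3 303.5] 22.5 plate [355.6 303.9] [108.6 113.5] 22.1 z 52.2 tilt mm/100 [0.4 0.1]
oblong pan (558.8, 385.1) -0.5 handle [562.1 384.5] 88.4 plate [561.1 384.2] [ 99.5 145.6] 88.9 z 52.4 tilt mm/100 [ 0.1 -0.2]
bell [774.   12.9]
cup [573.6   2.8]
```

View pics/fin.png

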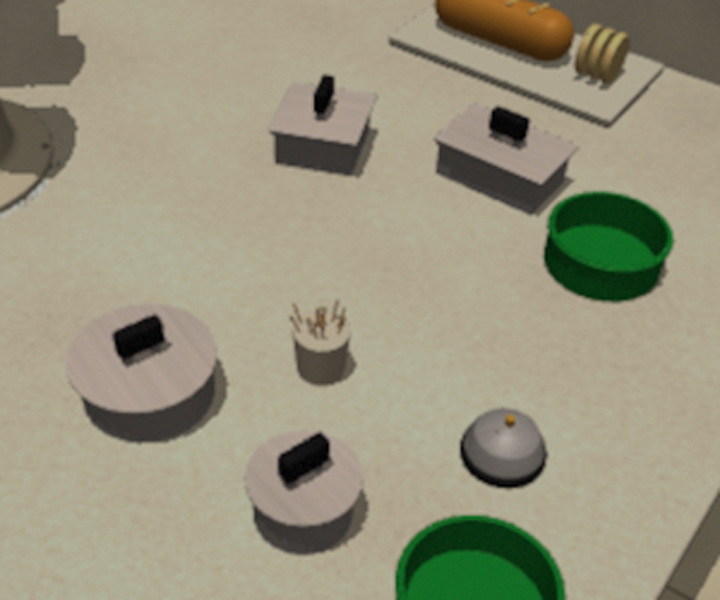

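View pics/top5.png

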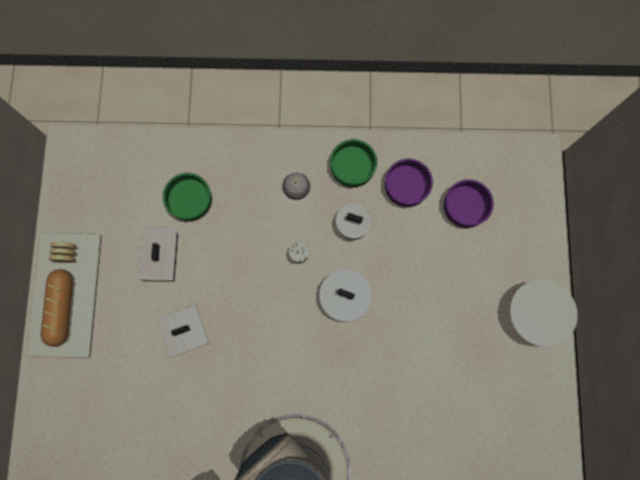

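All four lids are centred to within about 3 mm, level, and turned to match. Plate tops measure about 53–54 mm, against 54 mm when seated. The bell at (296,186) and the cup at (297,253) haven't moved, and the arm is clear.

```bash
python3 -c "
from bench import robot
robot.finish_job()"
```

```text
the job is handed in; nothing more can be done
```

I put all four lids on their matching steel pans and handed the job in. The last check was at about 51 s on the robot's clock, against the 136 s limit.

- **Fit:** Each lid is within about 3 mm of its pan's centre, with 8 mm of play available.
- **Seating:** The lids are level, with tilt under 0.5 mm per 100 mm. Their top surfaces measured 52–54 mm high, against 54 mm when seated. The scene camera gave the lower values, but it also reads the bare counter about 1 mm low.
- **Rotation:** The square and oblong lids match their pans to within about 1°.
- **Bystanders:** In the final pictures the bell and toothpick cup had not moved, to within the 1–2 mm camera noise.
- **Forces:** At the points where I read it, the force when setting a lid down stayed below 22 N.

No check failed. The two cameras disagreed by up to about 3 mm on lid, pan and handle positions and by about 6 mm on the bell. The bell gap was the same in the pictures taken before I moved anything.

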